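# Clamp a plaster mould half in the bench press

### The job

Lay the plaster mould half (the pale block with the two blue keys, keys up) gently in the channel of the green bench press, between the red sprung pad and the yellow lip. Then wind the handwheel clockwise by its red crank until the pad has pushed the mould under the lip and clamped it hard against the stop, the sprung pad pressed back more than half of its travel, but do not force the wheel after the pad is fully back. Let go and leave the other things on the bench where they are.

Things in the scene. Friction and masses are not known exactly. Their poses are not given: they have to be found in the camera images.
- vise: Green bench press fixed to the table, base 120 x 400 mm. Origin: centre of the base's underside, on the table. y runs along the channel from the handwheel (axis at y = -135 mm) to the stop (face at y = +150 mm); x is across, z up. The stop end is at most 88 mm above the table, the jaw 75 mm.
- bed: Steel channel floor, 20 mm above the table, and two guide rails on it; same frame as vise. The rails are 66 mm apart inside, their rounded tops 9 mm above the floor, and run from y = 0 to +150 mm.
- bed_top (a point): Point on the channel floor's surface at the middle of the press (vise x = y = 0, 20 mm above the table).
- stop: Fixed green end stop with a yellow lip. Origin: foot of the stop's face on the channel floor, at vise y = +150 mm. The lip overhangs the channel by 18 mm towards the pad, its underside 55 mm above the channel floor, its top 65 mm.
- stop_face (a point): Middle of the stop's face (24 mm above the channel floor), which the mould's end must touch.
- pad: Red pad, 56 mm wide, 46 mm high, 10 mm thick, on the moving jaw. Origin: centre of its front face, which presses on the mould. Free, its face lies 165 mm from the stop's face at jaw = 0, less jaw. Under load it springs back into the jaw by up to 10 mm (1.5 N per mm).
- jaw (a joint): Travel of the moving jaw towards the stop (m), 0 to 0.085; 4.775 mm per radian of the wheel (30 mm a turn). It starts at up to 0.02.
- wheel (a joint): Angle of the handwheel (rad), 0 to 17.8; grows clockwise seen from above, which drives the jaw towards the stop. Stiff enough to stay where it is left.
- wheel_hub (a point): On the handwheel's upright axis, at the crank's grip height, 133 mm above the table. Wheel: dark steel ring, outer radius 61 mm, its top 107 mm above the table.
- crank_grip (a point): Middle of the red upright crank handle on the wheel: 22 mm thick, from 109 to 151 mm above the table, 55 mm from the wheel's axis; this point is 133 mm above the table. It revolves freely on its pin.
- mould: Loose plaster mould half, off-white block 56 (x) x 100 (y) x 48 (z) mm, about 0.33 kg, with two blue round keys and a brown round cavity on top. Origin: centre of its underside, z up. It goes into the channel with its long y axis along the press, either way round.
- offcut: Bystander: tan plaster offcut without marks, 48 x 78 x 34 mm; origin under its centre.
- jar: Bystander: amber jar with green lid, 60 mm diameter, 68 mm high; origin under its centre.
- spray: Bystander: purple spray bottle, 195 mm high; origin under its centre.
- rasp: Bystander: flat rasp with wooden handle lying on the bench, about 260 mm long.
- brush: Bystander: brush lying on the bench.
- cup: Bystander: white cup, 76 mm diameter, 95 mm high.
- bowl: Bystander: red mixing bowl, 124 mm diameter, 60 mm high.

How it is judged:
By the outcome, as a careful person would: the job done as asked, in the order asked, and still so for the second after the job is handed in, with the robot touching nothing.
It also fails if it takes over 72 s, if anything falls off the work surface, if the arm or the gripper's body presses on something with over 40 N, if the wrist force passes 120 N, or if a joint passes its speed limit or range.

### The arm

A 6-joint arm with a two-finger parallel gripper is mounted at the origin on the work surface. World frame = base frame: x ahead of the robot, y to its left, z up, the work surface at z = 0. Lengths are in m, angles in degrees, forces in N, time in s.
With the tool pointing down it reaches from about 0.4 to 0.825 m from the base axis. Payload 7 kg.
Tool frame: the origin (TCP) lies midway between the tips of the shut fingers; the grasp point (between the pads) lies 19 mm behind it (r.grip_depth is the distance from the TCP to the grasp point, in m); z points along the fingers, y is the line along which they close (so a half turn about z gives the same grasp; the last joint's range is limited). The gripper opens to 88 mm and grips with 3 to 60 N. Pads are 19 mm wide; open, the fingers measure 130 mm over their backs; the gripper's body (78 mm by 193 mm) begins 47 mm behind the grasp point.
Start: joints at [-51.045, 20.546, 0.682, 0, -70.136, -16.507], TCP at [0.258, -0.624, 0.227] pointing down, gripper open.
Joint ranges: [-176.03, 176.03], [-82.01, 121.73], [-58.28, 71.71], [-173.87, 95.51], [-174.79, -0.11], [-173.66, 173.66]. Speed limits (degrees/s): [136.94, 136.94, 172.46, 180, 180, 180].

### API

Orientations are given as [roll, pitch, yaw] about the fixed x, y, z axes, in that order (R = Rz(yaw) Ry(pitch) Rx(roll)).
In Python, from plant import r, capture, close_job, search_frame, outline_of gives the robot as it stands.
- The arm moves only by the shell command python3 -m creep 'ROWS' [FORCE]. ROWS is JSON, a list of rows, each a list of 7 numbers: the finger opening in mm, from 0 to 87.6, then the shift along the world's x, y, z in units of 25 mm (1.0 is 25 mm), then the turn, a rotation vector about the world's x, y, z in degrees. In form: [[hand, x, y, z, ax, ay, az], ...]. A call has 1 to 8 rows; each row shifts and turns the commanded pose from where the row before left it; what a row does not reach is not made up. A row lasts 1/12 s, in which the tool goes at most 41.7 mm and 7.16 degrees, less where a joint would pass 70% of its speed; a pose out of reach is approached as far as the arm can. A call is refused whole if a number of a shift passes 1 or a number of a turn 7.16, either way. A call with a gripper value outside its range is refused whole. The fingers move at their own pace and stop on an object; FORCE is the grip in N (left out, the last holds). Time passes only in rows, so rows that do not move let the fingers close. It gives the time, the measured TCP pose, the force, the opening and the grip force at its end, in the units of the state.
- r.get_state(): the state, without advancing time (a new reading comes with each control period).
- capture(name): name is "scene" or "top" or "wrist"; returns a dict with "frame" (384x512x3 uint8, red, green, blue), "K" (3x3 intrinsics, pixels), "k1" (the pictures are not rectified: a ray, as slopes to the right and down, at radius r is drawn at 1 + k1 r^2 times it, then the intrinsics apply), "origin" and "rotation" of the camera in the world. Camera axes: x right, y down, z forward; pixel columns grow to the right and rows downward; lengths in m; the calibration is good to about 2 mm. A picture is of the moment at which its call begins. There is no depth.
- close_job(): hands the job in; it is judged then, once.
Trained networks look in a picture, given as the dict that the camera call returned (one of the last four; its "shot" number tells which), for a name from the list of things; names that differ only in an ending like _2 or _b are one class to them, and where a whole thing is asked for, a point or a joint stands for the part that bears it (a point fixed in the world has none). Each returns a list of dicts, best first, with "conf" (0 to 1); they miss things now and then, are a little off and sometimes report something else, mostly with a low value. They report only what shows in the picture. A call takes as long as a camera call.
- search_frame(picture, target): "bbox" ([left, top, right, bottom] in pixels, round what is visible of it).
- outline_of(picture, target): "region" (384x512 bool, what is visible of it) and "bbox" ([left, top, right, bottom] in pixels, round what is visible of it).
The state is a dict: "time_s": time; "joints": joint angles; "qd": joint speeds; "joint_torque": joint torques, N m; "tcp_pos": TCP position; "eef_rot": TCP orientation; "contact_force": force on the tool from outside, world axes, zero at the start; "moment": the same for the moment, N m; "gripper_width": finger opening in m; "gripper_force": force on a finger pad.
Only numpy, scipy, OpenCV 4.12 (cv2) and the standard library are available. Lean on these libraries where they do the work, as an engineer would, in place of code of your own. Each camera call takes 0.05 s, during which the arm holds its last target. There are 200 camera calls.

## Working session

There is one attempt and no reset: what is moved stays moved. The work goes in short steps, Python scripts to look and compute and a shell command to move; the robot and the scene stay as the last step left them, time stands still between calls to the robot, and variables do not carry over. Pictures are saved under pics/ and viewed, at most 10 in all, crops included, and the job is handed in when it is done.

```bash
ls; mkdir -p pics; cat > h.py <<'E'
import numpy as np, cv2
from plant import r, capture, close_job, search_frame, outline_of
def ray(p,uv):
    K=np.array(p["K"]);d=np.array([(uv[0]-K[0,2])/K[0,0],(uv[1]-K[1,2])/K[1,1]])
    s=d.copy()
    for _ in range(20): s=d/(1+p["k1"]*(s@s))
    return np.array(p["rotation"])@np.array([s[0],s[1],1])
def at_z(p,uv,z):
    v=ray(p,uv);o=np.array(p["origin"]);return o+v*(z-o[2])/v[2]
def proj(p,X):
    c=np.array(p["rotation"]).T@(np.array(X)-np.array(p["origin"]));s=c[:2]/c[2]
    s=s*(1+p["k1"]*(s@s));K=np.array(p["K"]);return np.array([K[0,0]*s[0]+K[0,2],K[1,1]*s[1]+K[1,2]])
def save(p,n): cv2.imwrite("pics/"+n,cv2.cvtColor(p["frame"],cv2.COLOR_RGB2BGR))
E
cat > a.py <<'E'
from h import *
for c in ("top","scene"):
    p=capture(c);save(p,c+"1.png");print(c,np.round(p["origin"],3),p["k1"])
    for n in ["mould","vise","stop","pad","crank_grip","offcut","jar","spray","rasp","brush","cup","bowl"]:
        for d in outline_of(p,n)[:2]:
            m=d["region"].astype(np.uint8);q=cv2.minAreaRect(cv2.findNonZero(m))
            print(n,round(d["conf"],2),np.round(d["bbox"]),np.round(q[0]),np.round(at_z(p,q[0],0.03),3))
print(r.get_state())
E
python3 a.py
```

```text
pics
top [0.515 0.038 1.268] -0.025639023899916Traceback (most recent call last):
  File "a.py", line 7, in <module>
    print(n,round(d["conf"],2),np.round(d["bbox"]),np.round(q[0]),np.round(at_z(p,q[0],0.03),3))
                                                                           ~~~~^^^^^^^^^^^^^
  File "h.py", line 9, in at_z
    v=ray(p,uv);o=np.array(p["origin"]);return o+v*(z-o[2])/v[2]
                                                            ~^^^
IndexError: invalid index to scalar variable.
```

```bash
sed -i 's/np.array(p\["rotation"\])/Rm(p)/' h.py; cat >> h.py <<'E'
from scipy.spatial.transform import Rotation
def Rm(p):
    a=np.array(p["rotation"]);return a if a.ndim==2 else Rotation.from_euler("xyz",a,degrees=True).as_matrix()
E
sed -i 's/,p\["k1"\])/,p["rotation"])/' a.py; python3 a.py
```

```text
top [0.515 0.038 1.268] [-175.88320026    0.40749576  -89.75287742]
mould 0.95 [377. 221. 422. 251.] [397. 236.] [ 0.449 -0.39   0.03 ]
mould 0.26 [273. 103. 292. 182.] [282. 141.] [ 0.744 -0.034  0.03 ]
vise 0.57 [207. 176. 340. 238.] [273. 206.] [ 0.54  -0.006  0.03 ]
stop 0.82 [212. 200. 231. 229.] [221. 215.] [0.512 0.156 0.03 ]
pad 0.47 [274. 200. 278. 216.] [274. 206.] [ 0.541 -0.008  0.03 ]
offcut 0.77 [145. 232. 172. 253.] [159. 241.] [0.429 0.347 0.03 ]
jar 0.62 [135. 186. 154. 206.] [146. 195.] [0.572 0.39  0.03 ]
spray 0.97 [382. 148. 420. 179.] [400. 164.] [ 0.672 -0.403  0.03 ]
spray 0.26 [227. 191. 300. 230.] [262. 208.] [0.532 0.028 0.03 ]
rasp 0.74 [270. 106. 293. 180.] [282. 141.] [ 0.744 -0.035  0.03 ]
rasp 0.52 [205. 179. 340. 240.] [273. 206.] [ 0.54  -0.005  0.03 ]
brush 0.79 [106. 160. 119. 222.] [112. 190.] [0.587 0.499 0.03 ]
cup 0.74 [340. 128. 369. 156.] [353. 140.] [ 0.749 -0.257  0.03 ]
bowl 0.58 [155. 124. 192. 166.] [173. 145.] [0.73  0.312 0.03 ]
bowl 0.24 [330. 210. 342. 211.] [334. 211.] [ 0.525 -0.195  0.03 ]
scene [ 1.287 -0.684  1.461] [-143.717567
[... 1080 characters left out ...]
21 0.03 ]
{'time_s': 1.4, 'joints': array([-5.10450401e+01,  2.05457219e+01,  6.82266577e-01, -7.54131615e-04,
       -7.01351074e+01, -1.65062762e+01]), 'qd': array([ 0.17810357, -0.06871413, -0.02731087,  0.04415099,  0.05287812,
       -0.04731525]), 'joint_torque': array([ 1.29112373e-04, -5.82370341e+01,  2.93295801e+01,  7.00244218e+00,
        1.24039105e-02, -5.22496453e-05]), 'tcp_pos': array([ 0.25772841, -0.62384216,  0.22656842]), 'eef_rot': array([-1.79998824e+02,  1.08838553e-03, -1.57551573e+02]), 'contact_force': array([-0.55203211, -0.14851795, -0.3250597 ]), 'moment': array([-0.04733408, -0.02274022, -0.04372981]), 'gripper_force': 0.0, 'gripper_width': 0.08755403951801302}
```

View pics/top1.png

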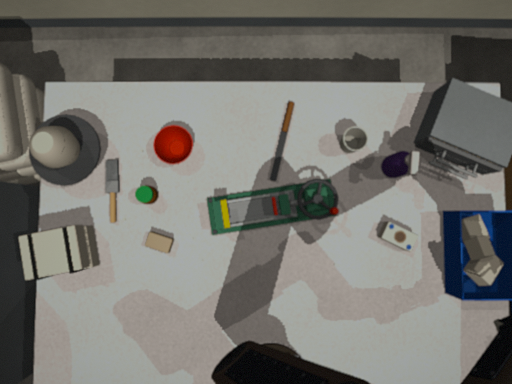

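View pics/scene1.png

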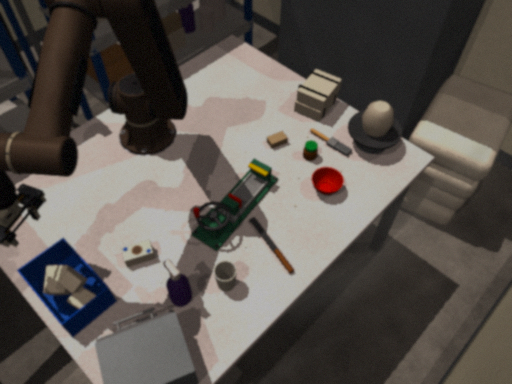

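The top view shows the press running from its yellow lip (222,214) to the wheel (318,197), with the red crank at (334,211) and the mould, keys up, at (397,236). The scene view agrees. Moving over the mould for a close look.

```bash
python3 -m creep '[[87.6,0.5,1,0,0,0,0],[87.6,0.5,1,0,0,0,0],[87.6,0.7,1,0.5,0,0,0],[87.6,0.7,1,0.5,0,0,0],[87.6,0.7,1,0.5,0,0,0],[87.6,0.7,1,0.5,0,0,0],[87.6,0.7,1,0,0,0,0],[87.6,0,0,0,0,0,0]]' && cat > b.py <<'E'
from h import *
import sys
p=capture("wrist");save(p,sys.argv[1]);print(np.round(p["origin"],3),np.round(p["rotation"],1))
for n,z in [("mould",.048)]+[a.split(":") for a in sys.argv[2:]]:
    for d in outline_of(p,n)[:1]:
        m=d["region"].astype(np.uint8);ct=max(cv2.findContours(m,0,2)[0],key=cv2.contourArea)
        w=np.array([at_z(p,c[0],float(z))[:2] for c in ct],np.float32)*1000
        print(n,round(d["conf"],2),np.round(d["bbox"]),cv2.minAreaRect(w))
s=r.get_state();print(s["time_s"],s["tcp_pos"],s["eef_rot"])
E
python3 b.py w1.png
```

```text
time_s: 2.07
tcp_pos: [0.3729, -0.4459, 0.2781]
eef_rot: [-179.9, 0.1, -157.4]
contact_force: [-0.6, 0.3, -1.3]
gripper_width: 0.0876
gripper_force: 0.0
[ 0.307 -0.472  0.436] [1.646e+02 1.000e-01 1.126e+02]
mould 0.96 [234. 183. 302. 250.] ((444.17364501953125, -392.15582275390625), (106.99108123779297, 65.0680160522461), 66.04094696044922)
2.1667 [ 0.3709984  -0.44797214  0.27707787] [-1.79958551e+02  3.12469466e-02 -1.57415576e+02]
```

View pics/w1.png

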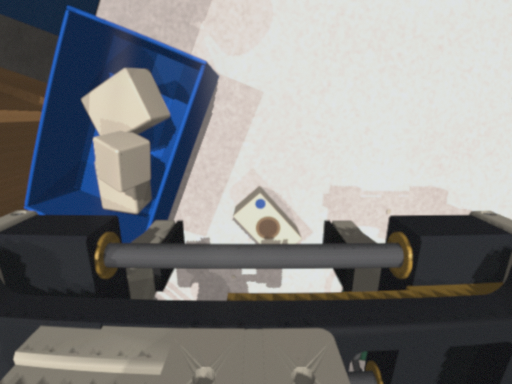

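The wrist view shows the mould at (267,215), half hidden by the gripper, so I'm backing off and turning.

```bash
python3 -m creep '[[87.6,0.6,0.8,0,0,0,6],[87.6,0.7,0.9,0,0,0,6.5],[87.6,0.8,1,0,0,0,6.5],[87.6,0.8,1,0,0,0,6.5],[87.6,0.8,1,0,0,0,6.5],[87.6,0.8,1,0,0,0,6.5],[87.6,0.6,0.7,0,0,0,6.5],[87.6,0,0,0,0,0,0]]'; python3 -m creep '[[87.6,0,0,0,0,0,0],[87.6,0,0,0,0,0,0]]';  python3 b.py w2.png crank_grip:.151 vise:.02
```

```text
time_s: 2.83
tcp_pos: [0.4996, -0.2872, 0.2759]
eef_rot: [180.0, 0.0, -112.1]
contact_force: [-0.2, -1.7, 0.3]
gripper_width: 0.0881
gripper_force: 0.0
time_s: 3.0
tcp_pos: [0.4973, -0.2895, 0.2762]
eef_rot: [180.0, -0.0, -112.7]
contact_force: [0.4, 0.1, 0.5]
gripper_width: 0.0879
gripper_force: 0.0
[ 0.47  -0.354  0.434] [ 1.647e+02 -1.000e-01  1.573e+02]
crank_grip 0.73 [260. 267. 277. 289.] ((525.12890625, -177.89630126953125), (24.803730010986328, 20.334989547729492), 67.66963195800781)
vise 0.83 [210. 216. 362. 373.] ((563.3302612304688, -94.6125717163086), (60.881446838378906, 180.73390197753906), 72.49934387207031)
3.2 [ 0.49707288 -0.28975789  0.27655708] [ 1.79996726e+02 -2.58717764e-03 -1.12674052e+02]
```

View pics/w2.png

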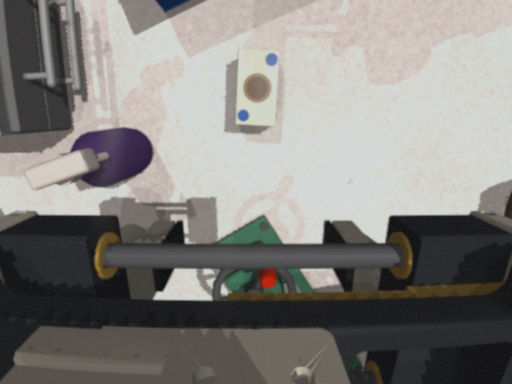

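The wrist view now shows the whole mould: its top is at about (237-279, 47-126), with blue keys at (271,59) and (243,115). The crank's red top is at (268,277).

```bash
cat > c.py <<'E'
from h import *
p=capture("wrist");f=p["frame"];x0,y0=220,35
hsv=cv2.cvtColor(f,cv2.COLOR_RGB2HSV)[y0:140,x0:295]
b=((hsv[...,0]>100)&(hsv[...,0]<130)&(hsv[...,1]>120)).astype(np.uint8)
n,_,st,ce=cv2.connectedComponentsWithStats(b)
k=[at_z(p,ce[i]+[x0,y0],.05)[:2]*1000 for i in range(1,n) if st[i,4]>20];print("keys",np.round(k,1),np.mean(k,0))
for d in outline_of(p,"mould")[:1]:print(d["conf"],d["bbox"])
print(f[50:130:12,228:292:6].tolist() if 0 else "", f[75,225:295:4].tolist(), hsv[40,5:75:4].tolist())
m=np.zeros(f.shape[:2],np.uint8)
g=cv2.grabCut
mask=np.full(f.shape[:2],0,np.uint8);mask[35:140,220:295]=2;mask[44:130,234:283]=3;mask[62:112,248:268]=1
g(f,mask,None,np.zeros((1,65)),np.zeros((1,65)),6,cv2.GC_INIT_WITH_MASK)
mm=((mask==1)|(mask==3)).astype(np.uint8)
ct=max(cv2.findContours(mm,0,1)[0],key=cv2.contourArea)
w=np.array([at_z(p,c[0],.048)[:2]*1000 for c in ct],np.float32);R=cv2.minAreaRect(w);print(R)
v=f.copy();cv2.drawContours(v,[ct],-1,(255,0,0),1)
for q in cv2.boxPoints(R):print(np.round(proj(p,[*(q/1000),.048])))
cv2.imwrite("pics/c.png",cv2.resize(v[30:150,200:310,::-1],None,fx=4,fy=4,interpolation=0))
E
python3 c.py
```

```text
keys [[ 481.3 -363.2]] [ 481.31531971 -363.23261827]
0.64 [233.6, 43.8, 279.5, 130.7]
 [[201, 204, 199], [148, 142, 136], [147, 140, 136], [174, 172, 159], [211, 215, 200], [213, 216, 202], [192, 187, 170], [164, 140, 120], [164, 141, 122], [168, 148, 129], [200, 198, 186], [210, 213, 204], [208, 213, 204], [203, 205, 192], [187, 178, 171], [210, 208, 201], [211, 207, 200], [211, 210, 202]] [[48, 6, 204], [15, 21, 148], [11, 19, 147], [26, 22, 174], [38, 18, 215], [36, 17, 216], [23, 29, 192], [14, 68, 164], [14, 65, 164], [15, 59, 168], [26, 18, 200], [40, 11, 213], [47, 11, 213], [35, 16, 205], [13, 22, 187], [23, 11, 210], [19, 13, 211], [27, 11, 211]]
((450.0103454589844, -389.7036437988281), (100.51986694335938, 55.02977752685547), 65.06785583496094)
[279.  48.]
[237.  47.]
[235. 125.]
[275. 126.]
```

View pics/c.png

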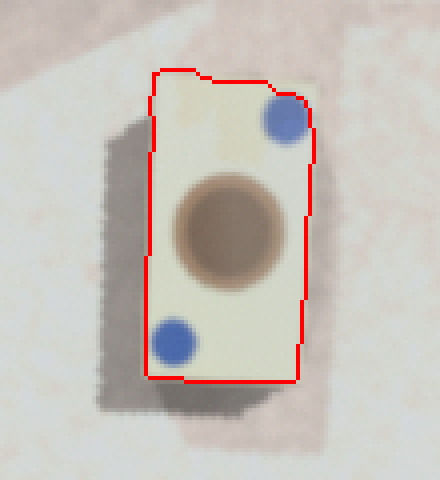

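```bash
cat > d.py <<'E'
from h import *
p=capture("wrist");f=lambda a,b:at_z(p,(200+a/4,30+b/4),.048)[:2]*1000
print("cen",f(228,231),f(230,231),"tool",r.get_state()["tcp_pos"])
c=[f(153,72),f(317,84),f(298,383),f(146,379)];print(np.round(c,1),np.mean(c,0))
ang=lambda a,b:np.degrees(np.arctan2(*(np.subtract(a,b)[::-1])))%180
print([ang(c[0],c[3]),ang(c[1],c[2]),ang(c[0],c[1])-90,ang(c[3],c[2])-90])
t=capture("top");h=cv2.cvtColor(t["frame"],cv2.COLOR_RGB2HSV)
def blob(lo,hi,box):
    m=cv2.inRange(h,lo,hi);q=np.zeros_like(m);q[box[1]:box[3],box[0]:box[2]]=m[box[1]:box[3],box[0]:box[2]]
    return cv2.findNonZero(q)
def rect(P,z):
    w=np.array([at_z(t,c[0],z)[:2]*1000 for c in P],np.float32);return cv2.minAreaRect(w),w.mean(0)
print("lip",rect(blob((20,120,90),(34,255,255),(205,190,240,240)),.085))
print("red pad",rect(blob((0,130,60),(6,255,255),(262,190,290,225)),.066))
print("crank",rect(blob((0,130,60),(8,255,255),(320,200,345,220)),.140))
P=blob((55,90,20),(95,255,255),(195,170,350,245));print("green",rect(P,.05))
cv2.imwrite("pics/v.png",cv2.resize(t["frame"][165:250,195:350,::-1],None,fx=5,fy=5,interpolation=2))
E
python3 d.py
```

```text
cen [ 450.00686141 -388.80416671] [ 449.38533766 -388.54498857] tool [ 0.49733169 -0.28938754  0.27665856]
[[ 453.5 -444.5]
 [ 405.3 -420.4]
 [ 446.8 -333.1]
 [ 494.9 -354.6]] [ 450.1237017 -388.1592809]
[np.float64(65.25681003762567), np.float64(64.56654784120393), np.float64(63.464835827941926), np.float64(65.86062991107207)]
lip (((517.1364135742188, 140.25970458984375), (85.14852905273438, 19.70060157775879), 8.310823440551758), array([518.89264, 139.5588 ], dtype=float32))
red pad (((540.3960571289062, -7.723232269287109), (52.527347564697266, 11.421900749206543), 9.523076057434082), array([540.2026  ,  -7.772629], dtype=float32))Traceback (most recent call last):
  File "d.py", line 15, in <module>
    print("crank",rect(blob((0,130,60),(8,255,255),(320,200,345,220)),.140))
                  ~~~~^^^^^^^^^^^^^^^^^^^^^^^^^^^^^^^^^^^^^^^^^^^^^^^^^^^^^
  File "d.py", line 12, in rect
    w=np.array([at_z(t,c[0],z)[:2]*1000 for c in P],np.float32);return cv2.minAreaRect(w),w.mean(0)
                                                 ^
TypeError: 'NoneType' object is not iterable
```

```bash
python3 -m creep '[[87.6,-0.4,-0.8,-0.6,0,0,-0.5],[87.6,-0.5,-1,-1,0,0,-0.6],[87.6,-0.5,-1,-1,0,0,-0.6],[87.6,-0.5,-1,-1,0,0,-0.6],[87.6,0,-0.17,-1,0,0,0],[87.6,0,0,-1,0,0,0],[87.6,0,0,-0.8,0,0,0],[87.6,0,0,0,0,0,0]]'; python3 -m creep '[[87.6,0,0,0,0,0,0],[87.6,0,0,0,0,0,0]]'
```

```text
time_s: 4.07
tcp_pos: [0.4475, -0.3871, 0.1122]
eef_rot: [179.6, 0.0, -115.0]
contact_force: [-0.7, 0.8, 0.4]
gripper_width: 0.0876
gripper_force: 0.0
time_s: 4.23
tcp_pos: [0.451, -0.3886, 0.1179]
eef_rot: [-179.9, -0.0, -114.8]
contact_force: [-0.2, 1.1, 1.2]
gripper_width: 0.0876
gripper_force: 0.0
```

```bash
python3 -m creep '[[87.6,0,0,-0.9,0,0,0],[87.6,0,0,-1,0,0,0],[87.6,0,0,-1,0,0,0],[87.6,0,0,-0.7,0,0,0],[87.6,0,0,-0.35,0,0,0],[87.6,0,0,-0.1,0,0,0],[87.6,0,0,0,0,0,0],[87.6,0,0,0,0,0,0]]'; python3 -m creep '[[50,0,0,0,0,0,0],[50,0,0,0,0,0,0],[50,0,0,0,0,0,0],[50,0,0,0,0,0,0],[50,0,0,0,0,0,0],[50,0,0,0,0,0,0]]' 25; python3 d.py 2>/dev/null | tail -2
```

```text
time_s: 4.9
tcp_pos: [0.4514, -0.3886, 0.0169]
eef_rot: [-179.9, -0.0, -114.8]
contact_force: [-0.3, 0.2, 0.6]
gripper_width: 0.0875
gripper_force: 0.0
time_s: 5.4
tcp_pos: [0.4504, -0.3882, 0.0155]
eef_rot: [-180.0, -0.0, -114.8]
contact_force: [0.5, -0.3, 1.9]
gripper_width: 0.0557
gripper_force: 24.9
crank (((524.5597534179688, -173.59976196289062), (21.87259864807129, 20.131187438964844), 44.88962173461914), array([ 524.7914, -173.5251], dtype=float32))
green (((537.862060546875, -0.31524658203125), (109.31842803955078, 383.1020202636719), 9.279239654541016), array([540.23944 , -15.053327], dtype=float32))
```

Gripped at 55.7 mm with 25 N. Lifting and carrying the mould beyond the stop to look back at the press.

```bash
python3 -m creep '[[50,0,0,0.3,0,0,0],[50,0,0,0.6,0,0,0],[50,0,0,1,0,0,0],[50,0,0,1,0,0,0],[50,0,0.4,1,0,0,0],[50,0,0.8,1,0,0,0],[50,0,1,1,0,0,0],[50,0,1,1,0,0,0]]' 30; python3 -m creep '[[50,0.33,1,1,0,0,0],[50,0.33,1,1,0,0,4],[50,0.33,1,1,0,0,6],[50,0.33,1,0.6,0,0,6],[50,0.33,1,0,0,0,6],[50,0.33,1,0,0,0,6],[50,0.33,1,0,0,0,6],[50,0.33,1,0,0,0,0]]'; python3 -m creep '[[50,0,1,0,0,0,0],[50,0,1,0,0,0,0],[50,0,1,0,0,0,0],[50,0,1,0,0,0,0],[50,0,1,0,0,0,0],[50,0,1,0,0,0,0],[50,0,1,0,0,0,0],[50,0,1,0,0,0,0]]'; python3 -m creep '[[50,0,1,0,0,0,0],[50,0,1,0,0,0,0],[50,0,1,0,0,0,0],[50,0,1,0,0,0,0],[50,0,1,0,0,0,0],[50,0,0.8,0,0,0,0],[50,0,0.5,0,0,0,0],[50,0,0,0,0,0,0]]'; python3 -m creep '[[50,0,0,0,0,0,0],[50,0,0,0,0,0,0],[50,0,0,0,0,0,0],[50,0,0,0,0,0,0]]'; python3 b.py w3.png stop:.085 pad:.066
```

```text
time_s: 6.17
tcp_pos: [0.4493, -0.3072, 0.1887]
eef_rot: [179.9, 0.0, -114.9]
contact_force: [1.5, 1.0, -2.2]
gripper_width: 0.0556
gripper_force: 29.9
time_s: 6.83
tcp_pos: [0.5157, -0.1067, 0.278]
eef_rot: [180.0, 0.0, -80.5]
contact_force: [-0.6, -0.7, -2.9]
gripper_width: 0.0564
gripper_force: 29.9
time_s: 7.5
tcp_pos: [0.5153, 0.093, 0.2778]
eef_rot: [179.9, 0.0, -80.9]
contact_force: [0.3, 0.1, -3.2]
gripper_width: 0.0563
gripper_force: 29.9
time_s: 8.17
tcp_pos: [0.5158, 0.2512, 0.2772]
eef_rot: [179.9, -0.0, -80.8]
contact_force: [-0.9, 0.3, -2.4]
gripper_width: 0.0558
gripper_force: 29.9
time_s: 8.5
tcp_pos: [0.5162, 0.2486, 0.278]
eef_rot: [-180.0, 0.0, -80.9]
contact_force: [-0.5, 0.1, -2.4]
gripper_width: 0.0555
gripper_force: 29.9
[0.527 0.18  0.436] [ 164.7    0.  -170.9]
mould 0.97 [195. 148. 313. 296.] ((508.4427490234375, 293.287841796875), (169.18246459960938, 147.1172637939453), 8.341544151306152)
stop 0.97 [232.  80. 300. 118.] ((516.7012939453125, 154.69639587402344), (84.58025360107422, 42.8137092590332), 9.18376350402832)
pad 0.26 [234.   1. 296.  83.] ((529.2283325195312, 84.44583129882812), (76.89039611816406, 95.37286376953125), 9.363637924194336)
8.7 [0.51627598 0.24900954 0.27792917] [-1.79991106e+02  7.02075673e-03 -8.08816059e+01]
```

View pics/w3.png

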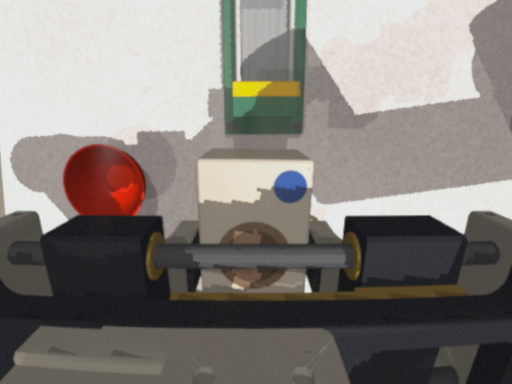

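The view looks back along the press: yellow lip front edge at row 81 (columns 232-300), rails at about columns 238 and 295 up the channel. The press looks parallel to the camera, and the mould hangs level. Working out the press pose from this.

```bash
cat > e.py <<'E'
from h import *
p=capture("wrist");f=p["frame"]
for row in (20,60): print(row,[ (c,*f[row,c].tolist()) for c in range(218,312,2)])
hs=cv2.cvtColor(f,cv2.COLOR_RGB2HSV);m=cv2.inRange(hs,(20,120,90),(34,255,255));m[140:]=0;m[:,:200]=0
P=cv2.findNonZero(m);w=np.array([at_z(p,c[0],.085)[:2]*1000 for c in P],np.float32);print("lip",cv2.minAreaRect(w),cv2.boundingRect(P))
R=cv2.minAreaRect(w);cv2.imwrite("pics/x.png",f[...,::-1])
b=np.radians(9.1);ey=np.array([-np.sin(b),np.cos(b)]);ex=np.array([np.cos(b),np.sin(b)])
print("lip y range",np.percentile(w@ey,[1,99]),"x range",np.percentile(w@ex,[1,99]))
g=cv2.inRange(hs,(55,80,10),(95,255,255));g[140:]=0
for row in (20,40,60,100,125):
    c=np.flatnonzero(g[row,200:330])+200;print(row,c.min(),c.max(),[at_z(p,(x,row),z)[:2]@ex*1000 for z in (.02,) for x in (c.min()-.5,c.max()+.5)])
for row in (20,60):
    print([ (a,round(float(at_z(p,(a,row),.029)[:2]@ex*1000),1)) for a in (230,240,290,300)])
E
python3 e.py
```

```text
20 [(218, 227, 227, 222), (220, 187, 184, 178), (222, 129, 137, 126), (224, 102, 139, 115), (226, 102, 142, 118), (228, 100, 142, 117), (230, 93, 127, 106), (232, 81, 101, 86), (234, 106, 114, 107), (236, 188, 187, 182), (238, 223, 225, 221), (240, 189, 189, 183), (242, 173, 173, 170), (244, 184, 184, 182), (246, 184, 184, 181), (248, 180, 178, 176), (250, 183, 182, 178), (252, 180, 179, 177), (254, 181, 177, 175), (256, 178, 177, 174), (258, 183, 182, 179), (260, 181, 181, 178), (262, 179, 179, 176), (264, 180, 180, 177), (266, 183, 182, 180), (268, 181, 181, 177), (270, 176, 177, 174), (272, 181, 182, 179), (274, 180, 180, 176), (276, 176, 176, 173), (278, 174, 175, 171), (280, 176, 176, 173), (282, 182, 181, 179), (284, 179, 178, 175), (286, 159, 159, 156), (288, 117, 117, 113), (290, 169, 168, 163), (292, 219, 220, 216), (294, 181, 189, 179), (296, 98, 135, 112), (298, 87, 132, 106), (300, 89, 137, 108), (302, 86, 137, 107), (304, 80, 129, 102), (306, 153, 164, 150), (308, 230, 225, 221), (310, 230, 233, 231)]
60 [(218, 228, 229, 225), (220, 202, 199, 192), (222, 156, 153, 146), 
[... 945 characters left out ...]

lip ((518.5139770507812, 142.10313415527344), (82.43812561035156, 16.51149559020996), 9.215751647949219) (232, 81, 68, 15)
lip y range [50.06295278 66.56950318] x range [493.64784773 575.46686454]
20 297 304 [np.float64(489.52483837500944), np.float64(478.3757762313942)]Traceback (most recent call last):
  File "e.py", line 11, in <module>
    c=np.flatnonzero(g[row,200:330])+200;print(row,c.min(),c.max(),[at_z(p,(x,row),z)[:2]@ex*1000 for z in (.02,) for x in (c.min()-.5,c.max()+.5)])
                                                   ~~~~~^^
    return umr_minimum(a, axis, None, out, keepdims, initial, where)
ValueError: zero-size array to reduction operation minimum which has no identity
```

```bash
cat > e2.py <<'E'
from h import *
p=capture("wrist");b=np.radians(9.1);ey=np.array([-np.sin(b),np.cos(b)]);ex=np.array([np.cos(b),np.sin(b)])
g=lambda u,v,z:(lambda w:np.round([w@ex,w@ey],1))(at_z(p,(u,v),z)[:2]*1000)
print("rails",g(237.8,20,.028),g(291.7,20,.028),g(238.3,60,.028),g(291.2,60,.028),"base",g(222.5,20,.01),g(305.5,20,.01),g(222.5,60,.01),g(305.5,60,.01))
t=r.get_state()["tcp_pos"][:2]*1000;print("tcp",t@ex,t@ey)
for X in (534.6,533): 
    w=X*ex+(-82.5+72)*ey;print("target",w,(w-t)/25)
E
python3 e2.py
```

```text
rails [570.6 -36.5] [497.3 -36.8] [570.4  15.1] [496.6  14.9] base [593.2 -42.5] [475.3 -42.8] [594.4  11.5] [473.4  11.2]
tcp 549.1591833197281 164.3947177490789
target [529.5320808   74.18345778] [ 0.53140288 -6.99984445]
target [527.9522187   73.93040488] [ 0.46820839 -7.00996657]
```

```bash
python3 -m creep '[[50,0.05,-0.6,0,0,0,0],[50,0.08,-1,0,0,0,0],[50,0.08,-1,0,0,0,0],[50,0.08,-1,0,0,0,0],[50,0.08,-1,0,0,0,0],[50,0.08,-1,0,0,0,0],[50,0.06,-0.9,0,0,0,0],[50,0,-0.5,-0.5,0,0,0]]'; python3 -m creep '[[50,0,0,-1,0,0,0],[50,0,0,-1,0,0,0],[50,0,0,-1,0,0,0],[50,0,0,-1,0,0,0],[50,0,0,-1,0,0,0],[50,0,0,-0.8,0,0,0],[50,0,0,-0.4,0,0,0],[50,0,0,0,0,0,0]]';python3 -m creep '[[50,0,0,-0.4,0,0,0],[50,0,0,0,0,0,0],[50,0,0,0,0,0,0],[50,0,0,0,0,0,0]]'; python3 e2.py | tail -2; python3 -c "
from h import *
s=[r.get_state() for _ in range(2)];print(s[0]['tcp_pos'],s[0]['eef_rot'])
p=capture('scene');cv2.imwrite('pics/s2.png',cv2.resize(p['frame'][130:260,170:300,::-1],None,fx=4.5,fy=4.5,interpolation=2))"
```

```text
time_s: 9.47
tcp_pos: [0.5301, 0.0722, 0.2677]
eef_rot: [-179.8, 0.0, -80.9]
contact_force: [1.6, 0.9, -2.5]
gripper_width: 0.0561
gripper_force: 29.9
time_s: 10.13
tcp_pos: [0.5276, 0.0735, 0.1082]
eef_rot: [179.8, -0.1, -80.9]
contact_force: [0.5, 0.5, -2.2]
gripper_width: 0.0561
gripper_force: 29.9
time_s: 10.47
tcp_pos: [0.5296, 0.0746, 0.1012]
eef_rot: [-179.9, 0.0, -80.8]
contact_force: [-0.3, 0.0, -2.6]
gripper_width: 0.0558
gripper_force: 29.9
target [529.5320808   74.18345778] [-0.00039118 -0.01840758]
target [527.9522187   73.93040488] [-0.06358567 -0.0285297 ]
[0.52954186 0.07464365 0.10123666] [-1.79911709e+02  2.14650598e-02 -8.08441110e+01]
```

View pics/s2.png

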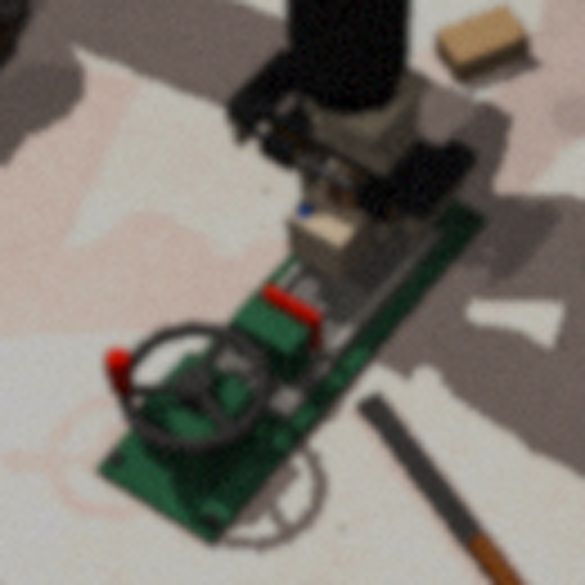

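The scene crop shows the mould level and square over the channel, between the red pad and the lip. Lowering it gently.

```bash
python3 -m creep '[[50,0,0,-0.6,0,0,0],[50,0,0,-0.7,0,0,0],[50,0,0,-0.5,0,0,0],[50,0,0,-0.3,0,0,0],[50,0,0,-0.15,0,0,0],[50,0,0,-0.1,0,0,0],[50,0,0,0,0,0,0],[50,0,0,0,0,0,0]]';python3 -m creep '[[50,0,0,-0.05,0,0,0],[50,0,0,-0.05,0,0,0],[50,0,0,-0.05,0,0,0],[50,0,0,-0.05,0,0,0],[50,0,0,0,0,0,0],[50,0,0,0,0,0,0]]'
```

```text
time_s: 11.23
tcp_pos: [0.5294, 0.0746, 0.0422]
eef_rot: [-179.9, 0.0, -80.8]
contact_force: [0.1, 0.5, -2.7]
gripper_width: 0.0559
gripper_force: 29.9
time_s: 11.73
tcp_pos: [0.5289, 0.0744, 0.0365]
eef_rot: [180.0, -0.0, -80.9]
contact_force: [0.1, -0.6, -2.8]
gripper_width: 0.056
gripper_force: 29.9
```

```bash
python3 -m creep '[[50,0,0,-0.03,0,0,0],[50,0,0,-0.03,0,0,0],[50,0,0,0,0,0,0],[50,0,0,0,0,0,0]]';python3 -m creep '[[50,0,0,-0.03,0,0,0],[50,0,0,0,0,0,0],[50,0,0,0,0,0,0]]'
```

```text
time_s: 12.07
tcp_pos: [0.5291, 0.0745, 0.0355]
eef_rot: [-180.0, 0.0, -80.8]
contact_force: [-1.7, 0.7, 4.3]
gripper_width: 0.0561
gripper_force: 29.9
time_s: 12.32
tcp_pos: [0.5291, 0.0744, 0.0355]
eef_rot: [-180.0, -0.0, -80.8]
contact_force: [-5.9, 0.4, 13.3]
gripper_width: 0.0559
gripper_force: 29.9
```

```bash
python3 -m creep '[[50,0,0,0.04,0,0,0],[62,0,0,0,0,0,0],[75,0,0,0,0,0,0],[75,0,0,0,0,0,0],[75,0,0,0,0,0,0],[75,0,0,0.3,0,0,0],[75,0,0,0.7,0,0,0],[75,0,0,1,0,0,0]]';python3 -m creep '[[75,0,0,1,0,0,0],[75,0,0,1,0,0,0],[75,0,0,1,0,0,0],[75,0,0,1,0,0,0],[75,0,0,1,0,0,0],[75,0,0,1,0,0,0],[75,0,0.5,1,0,0,0],[75,0,1,0.5,0,0,0]]';python3 -m creep '[[75,0,1,0,0,0,0],[75,0,1,0,0,0,0],[75,0,0.5,0,0,0,0],[75,0,0,0,0,0,0],[75,0,0,0,0,0,0],[75,0,0,0,0,0,0]]'; python3 b.py w4.png wheel:.107 crank_grip:.151
```

```text
time_s: 12.98
tcp_pos: [0.5277, 0.0738, 0.0845]
eef_rot: [179.8, -0.1, -80.9]
contact_force: [1.6, 1.0, 0.3]
gripper_width: 0.0751
gripper_force: 0.0
time_s: 13.65
tcp_pos: [0.5297, 0.1109, 0.2771]
eef_rot: [-179.7, 0.0, -81.0]
contact_force: [1.6, 0.4, 0.3]
gripper_width: 0.0753
gripper_force: 0.0
time_s: 14.15
tcp_pos: [0.5288, 0.1738, 0.2728]
eef_rot: [180.0, -0.0, -80.8]
contact_force: [-0.1, -0.8, -0.7]
gripper_width: 0.0748
gripper_force: 0.0
[0.54  0.105 0.431] [ 164.8    0.  -170.9]
mould 0.56 [245.  50. 292. 140.] ((529.223876953125, 72.25933074951172), (59.40531921386719, 106.01309204101562), 8.669791221618652)
14.35 [0.52896708 0.17359058 0.27287868] [ 1.79996421e+02 -3.30003137e-03 -8.09059462e+01]
```

View pics/w4.png

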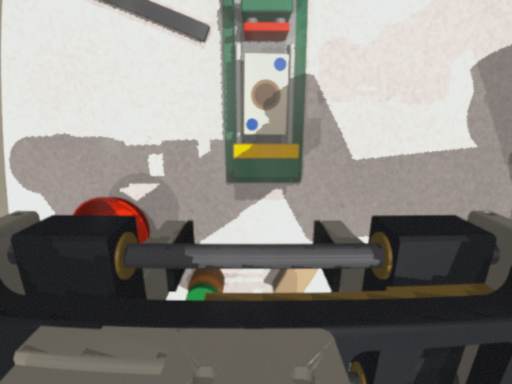

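The view shows the mould lying square between the rails (245-290, 52-136), the red pad at row 27 and the lip at row 151, so it is well placed. Next a closer measurement of the crank.

```bash
python3 -m creep '[[75,0,-0.6,0,0,0,0],[60,0,-1,0,0,0,0],[60,0,-1,0,0,0,0],[60,0,-1,0,0,0,0],[60,0,-1,0,0,0,0],[60,0,-1,0,0,0,0],[60,0,-1,0,0,0,0],[60,0,-1,0,0,0,0]]';python3 -m creep '[[60,0,-0.9,0,0,0,0],[60,0,-0.5,0,0,0,0],[60,0,0,0,0,0,0],[60,0,0,0,0,0,0],[60,0,0,0,0,0,0]]'; python3 b.py w5.png crank_grip:.151; cat > k.py <<'E'
from h import *
b=np.radians(9.2);ey=np.array([-np.sin(b),np.cos(b)]);W=np.array([.5404,.003])-.135*ey
p=capture("wrist");h=cv2.cvtColor(p["frame"],cv2.COLOR_RGB2HSV)
m=(cv2.inRange(h,(0,130,60),(7,255,255))|cv2.inRange(h,(174,130,60),(180,255,255)))
n,l,st,ce=cv2.connectedComponentsWithStats(m)
for i in range(1,n):
    if st[i,4]>25:
        q=cv2.findNonZero((l==i).astype(np.uint8));c,rad=cv2.minEnclosingCircle(q);X=at_z(p,c,.14)[:2]
        print(st[i],ce[i],"at .14",np.round(X*1000,1),"R",np.linalg.norm(X-W)*1000,"ang",np.degrees(np.arctan2(*(X-W)[::-1])))
print("wheel px pred",proj(p,[*W,.107]),W,r.get_state()["tcp_pos"])
E
python3 k.py
```

```text
time_s: 15.02
tcp_pos: [0.5285, -0.0177, 0.273]
eef_rot: [-180.0, -0.0, -80.9]
contact_force: [0.8, -0.1, 0.4]
gripper_width: 0.0604
gripper_force: 0.0
time_s: 15.43
tcp_pos: [0.5289, -0.0505, 0.2728]
eef_rot: [-180.0, 0.0, -80.9]
contact_force: [0.4, 1.2, 0.1]
gripper_width: 0.0604
gripper_force: 0.0
[ 0.54  -0.119  0.431] [ 164.7    0.  -170.9]
mould 0.81 [218. 208. 262. 286.] ((535.7394409179688, 41.79783630371094), (59.40596008300781, 52.23366165161133), 9.153549194335938)
crank_grip 0.62 [264.  51. 288.  81.] ((527.7426147460938, -171.09361267089844), (21.577783584594727, 23.350929260253906), 37.32997512817383)
15.5833 [ 0.52901131 -0.04987196  0.27281166] [-1.79997790e+02  5.63666852e-03 -8.07937798e+01]
[268  55  18  19 265] [276.55471698  63.7509434 ] at .14 [ 526.  -174.8] R 57.244642105390874 ang -128.97371800322512
[220 193  40  12 365] [239.84657534 199.00821918] at .14 [541.6 -28.8] R 103.49579004998998 ang 101.36849939590944
wheel px pred [236.33435318 104.95156744] [ 0.56198396 -0.1302634 ] [ 0.52902686 -0.04986618  0.27280546]
```

View pics/w5.png

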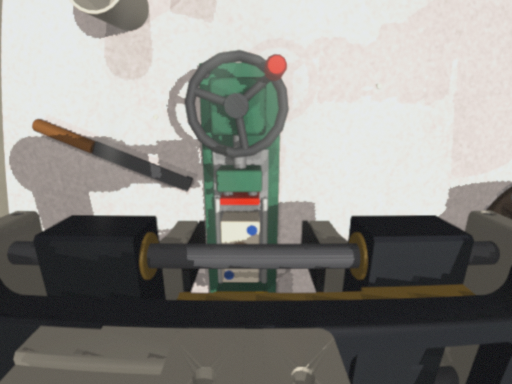

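The view shows the hub at (236,105), matching the prediction, and the crank's top at (277,65). That puts the crank at (0.527, -0.173), 55 mm from the axis. Going to grip it.

```bash
python3 -m creep '[[60,0,-0.6,0,0,0,0],[60,0,-1,-0.3,0,0,0],[60,-0.04,-1,-0.8,0,0,0],[60,-0.04,-1,-0.8,0,0,0],[60,0,-0.8,-0.8,0,0,0],[60,0,-0.51,-0.6,0,0,0],[60,0,0,0,0,0,0],[60,0,0,0,0,0,0]]';python3 -m creep '[[60,0,0,0,0,0,0],[60,0,0,0,0,0,0]]'; python3 k.py
```

```text
time_s: 16.3
tcp_pos: [0.5266, -0.1734, 0.1895]
eef_rot: [179.9, 0.0, -80.9]
contact_force: [0.8, -0.2, -0.0]
gripper_width: 0.0602
gripper_force: 0.0
time_s: 16.47
tcp_pos: [0.5278, -0.1726, 0.1915]
eef_rot: [-179.9, -0.0, -80.8]
contact_force: [-0.2, 0.1, 0.2]
gripper_width: 0.0601
gripper_force: 0.0
[242 188  26  34 687] [254.43377001 205.60116448] at .14 [ 527.4 -174.6] R 56.184522312387976 ang -127.94637923431155
wheel px pred [211.93531632 231.88703824] [ 0.56198396 -0.1302634 ] [ 0.52780411 -0.17252484  0.19151658]
```

```bash
python3 -m creep '[[60,0,0,-0.6,0,0,0],[60,0,0,-0.9,0,0,0],[60,0,0,-0.8,0,0,0],[60,0,0,-0.5,0,0,0],[60,0,0,-0.3,0,0,0],[60,0,0,0,0,0,0],[60,0,0,0,0,0,0],[60,0,0,0,0,0,0]]'; python3 -m creep '[[15,0,0,0,0,0,0],[15,0,0,0,0,0,0],[15,0,0,0,0,0,0],[15,0,0,0,0,0,0],[15,0,0,0,0,0,0],[15,0,0,0,0,0,0],[15,0,0,0,0,0,0]]' 45
```

```text
time_s: 17.18
tcp_pos: [0.5279, -0.1732, 0.1141]
eef_rot: [-179.9, -0.0, -80.8]
contact_force: [-0.3, 0.1, 0.2]
gripper_width: 0.0598
gripper_force: 0.0
time_s: 17.77
tcp_pos: [0.5267, -0.1735, 0.1129]
eef_rot: [180.0, -0.0, -80.8]
contact_force: [-0.6, 0.3, 0.6]
gripper_width: 0.0207
gripper_force: 45.0
```

```bash
cat > m.py <<'E'
from h import *
p=capture("wrist");im=cv2.imread("pics/w5.png")[...,::-1]
p=dict(p);p["origin"]=np.array([.540,-.119,.431]);p["rotation"]=np.array([164.7,0,-170.9])
b=np.radians(9.2);ey=np.array([-np.sin(b),np.cos(b)]);O=np.array([.5404,.003])
y=lambda u,v,z:round(float((at_z(p,(u,v),z)[:2]-O)@ey*1000),1)
print(im[188:210,240].tolist())
print("pad rear/front top",y(240,193,.067),y(240,205,.067),"mould near end top",y(240,218,.068),"hub",y(235.5,105,.107))
s=r.get_state();print(s["tcp_pos"],s["contact_force"])
t=230.5-np.arange(24)*15;
a=np.radians(t);P=np.c_[np.cos(a),np.sin(a)]*55/25;D=np.roll(P,-1,0)-P
for k in range(24):print(round(t[k]-15,1),np.round(D[k],2))
E
python3 m.py
```

```text
[[82, 136, 104], [84, 136, 106], [79, 127, 99], [77, 101, 80], [82, 65, 53], [88, 47, 41], [91, 41, 38], [99, 45, 40], [103, 41, 35], [126, 46, 39], [172, 48, 35], [219, 59, 40], [230, 64, 41], [231, 60, 40], [231, 59, 37], [227, 61, 45], [206, 82, 72], [159, 114, 108], [138, 130, 127], [137, 136, 135], [138, 138, 134], [136, 136, 132]]
pad rear/front top -19.6 -2.1 mould near end top 17.0 hub -135.0
[ 0.52675417 -0.17351694  0.11285221] [-1.23604667 -1.23931755  1.24401453]
215.5 [-0.39  0.42]
200.5 [-0.27  0.51]
185.5 [-0.13  0.56]
170.5 [0.02 0.57]
155.5 [0.17 0.55]
140.5 [0.3  0.49]
125.5 [0.42 0.39]
110.5 [0.51 0.27]
95.5 [0.56 0.13]
80.5 [ 0.57 -0.02]
65.5 [ 0.55 -0.17]
50.5 [ 0.49 -0.3 ]
35.5 [ 0.39 -0.42]
20.5 [ 0.27 -0.51]
5.5 [ 0.13 -0.56]
-9.5 [-0.02 -0.57]
-24.5 [-0.17 -0.55]
-39.5 [-0.3  -0.49]
-54.5 [-0.42 -0.39]
-69.5 [-0.51 -0.27]
-84.5 [-0.56 -0.13]
-99.5 [-0.57  0.02]
-114.5 [-0.55  0.17]
-129.5 [-0.49  0.3 ]
```

```bash
python3 -m creep '[[15,-0.39,0.42,0,0,0,0],[15,-0.27,0.51,0,0,0,0],[15,-0.13,0.56,0,0,0,0],[15,0,0,0,0,0,0]]' 50; python3 -m creep '[[15,0,0,0,0,0,0],[15,0,0,0,0,0,0]]'
```

```text
time_s: 18.15
tcp_pos: [0.5071, -0.1346, 0.1129]
eef_rot: [-179.9, 0.0, -80.8]
contact_force: [-0.3, 1.8, -1.0]
gripper_width: 0.0208
gripper_force: 50.0
time_s: 18.32
tcp_pos: [0.5071, -0.136, 0.1129]
eef_rot: [180.0, 0.0, -80.8]
contact_force: [-2.1, 2.1, 1.7]
gripper_width: 0.0208
gripper_force: 50.0
```

```bash
python3 -m creep '[[15,0.02,0.57,0,0,0,0],[15,0.17,0.55,0,0,0,0],[15,0.3,0.49,0,0,0,0],[15,0.42,0.39,0,0,0,0],[15,0.51,0.27,0,0,0,0],[15,0.56,0.13,0,0,0,0],[15,0.57,-0.02,0,0,0,0],[15,0.55,-0.17,0,0,0,0]]'; python3 -m creep '[[15,0.49,-0.3,0,0,0,0],[15,0.39,-0.42,0,0,0,0],[15,0.27,-0.51,0,0,0,0],[15,0.13,-0.56,0,0,0,0],[15,-0.02,-0.57,0,0,0,0],[15,-0.17,-0.55,0,0,0,0],[15,-0.3,-0.49,0,0,0,0],[15,-0.42,-0.39,0,0,0,0]]'; python3 -m creep '[[15,-0.51,-0.27,0,0,0,0],[15,-0.56,-0.13,0,0,0,0],[15,-0.57,0.02,0,0,0,0],[15,-0.55,0.17,0,0,0,0],[15,-0.49,0.3,0,0,0,0],[15,0,0,0,0,0,0],[15,0,0,0,0,0,0]]'
```

```text
time_s: 18.98
tcp_pos: [0.5855, -0.0812, 0.1128]
eef_rot: [179.9, -0.1, -80.8]
contact_force: [-7.1, -9.0, 7.5]
gripper_width: 0.0207
gripper_force: 50.0
time_s: 19.65
tcp_pos: [0.5952, -0.1753, 0.1128]
eef_rot: [-180.0, 0.1, -80.8]
contact_force: [-2.6, 8.8, 7.0]
gripper_width: 0.0208
gripper_force: 50.0
time_s: 20.23
tcp_pos: [0.5266, -0.1734, 0.1128]
eef_rot: [179.9, 0.0, -80.8]
contact_force: [-3.9, -2.1, 3.0]
gripper_width: 0.0204
gripper_force: 50.0
```

```bash
cat > t.py <<'E'
from h import *
b=np.radians(9.2);ey=np.array([-np.sin(b),np.cos(b)]);ex=np.array([np.cos(b),np.sin(b)]);O=np.array([.5404,.003])
for c in ("top","scene"):
    p=capture(c);h=cv2.cvtColor(p["frame"],cv2.COLOR_RGB2HSV);cv2.imwrite(f"pics/{c}_t.png",cv2.resize(p["frame"][(130 if c=="scene" else 165):(260 if c=="scene" else 250),(170 if c=="scene" else 195):(300 if c=="scene" else 350),::-1],None,fx=5,fy=5,interpolation=2))
    m=cv2.inRange(h,(0,130,50),(8,255,255))|cv2.inRange(h,(172,130,50),(180,255,255))
    n,l,st,ce=cv2.connectedComponentsWithStats(m)
    for i in range(1,n):
        if st[i,4]>8:
            X=at_z(p,ce[i],.067)[:2]-O;print(c,st[i],"xy",np.round([X@ex*1000,X@ey*1000],1))
    for o,z in (("mould",.068),("pad",.067)):
      for d in outline_of(p,o)[:1]:
        w=np.array([at_z(p,q[0],z)[:2]-O for q in cv2.findNonZero(d["region"].astype(np.uint8))])*1000
        print(c,o,d["conf"],d["bbox"],"y",np.percentile(w@ey,[2,98]),"x",np.percentile(w@ex,[2,98]))
E
python3 -m creep '[[15,-0.39,0.42,0,0,0,0],[15,-0.27,0.51,0,0,0,0],[15,-0.13,0.56,0,0,0,0],[15,0.02,0.57,0,0,0,0],[15,0.17,0.55,0,0,0,0],[15,0.3,0.49,0,0,0,0],[15,0.42,0.39,0,0,0,0],[15,0.51,0.27,0,0,0,0]]'; python3 -m creep '[[15,0.56,0.13,0,0,0,0],[15,0.57,-0.02,0,0,0,0],[15,0.55,-0.17,0,0,0,0],[15,0.49,-0.3,0,0,0,0],[15,0,0,0,0,0,0],[15,0,0,0,0,0,0]]'; python3 t.py
```

```text
time_s: 20.9
tcp_pos: [0.5442, -0.0788, 0.1128]
eef_rot: [180.0, -0.0, -80.8]
contact_force: [0.5, -11.7, -0.5]
gripper_width: 0.0209
gripper_force: 50.0
time_s: 21.4
tcp_pos: [0.5985, -0.09, 0.1128]
eef_rot: [179.9, -0.1, -80.9]
contact_force: [-2.4, -7.5, 6.4]
gripper_width: 0.0208
gripper_force: 50.0
top [ 154  125   39   39 1174] xy [231.9 265.7]
top [259 210   4   7  21] xy [-17.1  33. ]
top pad 0.71 [380.8, 149.0, 422.4, 178.5] y [-459.89900495 -355.97513058] x [28.23383234 95.96386879]
scene [312 167  32  28 672] xy [239.8 257.4]
scene [243 190   6   8  28] xy [20.9 31.6]
scene mould 0.8 [243.8, 169.1, 264.4, 196.9] y [ 36.78542849 135.38245349] x [-27.82736596  43.39113478]
```

```bash
python3 -m creep '[[60,0,0,0,0,0,0],[60,0,0,0,0,0,0],[60,0,0,0,0,0,0],[60,0,0,0.5,0,0,0],[60,0,0,1,0,0,0],[60,0,0,1,0,0,0],[60,-0.2,0.5,1,0,0,0],[60,-0.3,1,1,0,0,0]]'; python3 -m creep '[[60,-0.3,1,1,0,0,0],[60,-0.3,1,0.9,0,0,0],[60,-0.3,1,0,0,0,0],[60,-0.3,1,0,0,0,0],[60,-0.3,1,0,0,0,0],[60,-0.3,1,0,0,0,0],[60,-0.3,1,0,0,0,0],[60,-0.3,1,0,0,0,0]]';python3 -m creep '[[60,0,0.8,0,0,0,0],[60,0,0.4,0,0,0,0],[60,0,0,0,0,0,0],[60,0,0,0,0,0,0],[60,0,0,0,0,0,0]]'; cat > n.py <<'E'
from h import *
b=np.radians(9.2);ey=np.array([-np.sin(b),np.cos(b)]);ex=np.array([np.cos(b),np.sin(b)]);O=np.array([.5404,.003])
p=capture("wrist");save(p,"w6.png");f=p["frame"];print(p["origin"],p["rotation"])
hs=cv2.cvtColor(f,cv2.COLOR_RGB2HSV)
for dx in (-12,12):
    out=[]
    for y in np.arange(-40,150,1.0):
        u,v=proj(p,[*(O+ey*y/1000+ex*dx/1000),.067]);
        if 0<=v<383: out.append((int(y),int(round(v)),*f[int(round(v)),int(round(u))].tolist()))
    prev=None
    for o in out:
        if o[1]!=prev: print(o,end=" ")
        prev=o[1]
    print()
E
python3 n.py
```

```text
time_s: 22.37
tcp_pos: [0.5853, -0.0514, 0.226]
eef_rot: [180.0, -0.0, -81.0]
contact_force: [0.1, 1.1, 0.1]
gripper_width: 0.0595
gripper_force: 0.0
time_s: 23.03
tcp_pos: [0.5244, 0.1511, 0.273]
eef_rot: [-180.0, 0.0, -80.8]
contact_force: [1.1, 0.8, 0.1]
gripper_width: 0.06
gripper_force: 0.0
time_s: 23.45
tcp_pos: [0.5247, 0.1788, 0.2727]
eef_rot: [180.0, -0.0, -80.9]
contact_force: [1.1, -0.2, -0.1]
gripper_width: 0.0597
gripper_force: 0.0
[0.53601479 0.11002911 0.43080314] [ 1.64741276e+02  1.32195162e-02 -1.70898485e+02]
(-33, 0, 170, 172, 167) (-32, 1, 170, 171, 167) (-31, 2, 168, 170, 166) (-30, 3, 169, 170, 165) (-29, 4, 168, 169, 165) (-28, 5, 169, 169, 164) (-26, 6, 168, 168, 165) (-25, 7, 170, 168, 167) (-24, 8, 164, 164, 161) (-23, 9, 154, 155, 150) (-22, 10, 149, 149, 146) (-21, 11, 145, 146, 143) (-20, 12, 147, 147, 143) (-19, 13, 146, 147, 144) (-17, 14, 146, 146, 143) (-16, 15, 145, 146, 142) (-15, 16, 145, 146, 143) (-14, 17, 145, 147, 144) (-13, 18, 147, 148, 144) (-12, 19, 143, 146, 142) (-11, 20, 132, 143, 134) (-10, 21, 108, 138, 120) (-8, 22, 97, 141, 115) (-7
[... 5998 characters left out ...]
) (113, 124, 229, 231, 218) (115, 125, 228, 230, 217) (116, 126, 227, 230, 217) (117, 127, 225, 227, 214) (119, 128, 215, 216, 198) (120, 129, 195, 198, 187) (121, 130, 150, 158, 168) (122, 131, 99, 109, 133) (124, 132, 78, 90, 119) (125, 133, 66, 79, 113) (126, 134, 62, 75, 107) (128, 135, 62, 72, 104) (129, 136, 59, 72, 102) (130, 137, 68, 76, 103) (131, 138, 87, 85, 89) (133, 139, 133, 110, 61) (134, 140, 166, 136, 37) (135, 141, 175, 142, 38) (137, 142, 168, 133, 35) (138, 143, 165, 129, 32) (139, 144, 169, 131, 36) (141, 145, 166, 129, 34) (142, 146, 165, 130, 32) (143, 147, 167, 130, 36) (145, 148, 166, 130, 31) (146, 149, 166, 132, 34) (147, 150, 166, 130, 33) (149, 151, 166, 131, 33)
```

Measured: the pad face touches the mould at y ≈ 41 mm, so the jaw is about 56 mm and the spring gap is still about 10 mm. Another 13 steps of 15° should take the jaw to about 72.5 mm.

```bash
python3 -m creep '[[60,0.2,-0.66,0,0,0,0],[60,0.3,-1,0,0,0,0],[60,0.3,-1,0,0,0,0],[60,0.3,-1,0,0,0,0],[60,0.3,-1,0,0,0,0],[60,0.3,-1,0,0,0,0],[60,0.3,-1,0,0,0,0],[60,0.3,-1,-0.4,0,0,0]]'; python3 -m creep '[[60,0.3,-1,-0.8,0,0,0],[60,0.29,-1,-0.9,0,0,0],[60,0,-0.7,-0.8,0,0,0],[60,0,-0.3,-0.4,0,0,0],[60,0,0,0,0,0,0],[60,0,0,0,0,0,0],[60,0,0,0,0,0,0],[60,0,0,0,0,0,0]]'; python3 k.py
```

```text
time_s: 24.17
tcp_pos: [0.5831, -0.0147, 0.2648]
eef_rot: [-179.8, -0.0, -80.9]
contact_force: [0.4, 0.6, 0.2]
gripper_width: 0.0601
gripper_force: 0.0
time_s: 24.83
tcp_pos: [0.5976, -0.0865, 0.192]
eef_rot: [-179.9, -0.0, -80.8]
contact_force: [-0.7, 0.6, 0.7]
gripper_width: 0.06
gripper_force: 0.0
[241 185  26  34 690] [253.52318841 201.89855072] at .14 [599.  -90.9] R 54.028761234269886 ang 46.80208006808238
[266 285  46   7 275] [288.22545455 288.44727273] at .14 [554.6 -15.4] R 115.12291084275053 ang 93.68654991151104
wheel px pred [300.87316813 155.42769073] [ 0.56198396 -0.1302634 ] [ 0.59745898 -0.08642513  0.19183802]
```

```bash
python3 -m creep '[[60,0.03,-0.1,-0.6,0,0,0],[60,0,0,-0.9,0,0,0],[60,0,0,-0.8,0,0,0],[60,0,0,-0.5,0,0,0],[60,0,0,-0.3,0,0,0],[60,0,0,0,0,0,0],[60,0,0,0,0,0,0]]'; python3 -m creep '[[15,0,0,0,0,0,0],[15,0,0,0,0,0,0],[15,0,0,0,0,0,0],[15,0,0,0,0,0,0],[15,0,0,0,0,0,0],[15,0,0,0,0,0,0],[15,0,0,0,0,0,0]]' 50; sed -i 's/230.5-np/48.5-np/;s/range(24):/range(14):/;/^print("pad\|^print(im/d' m.py; python3 m.py
```

```text
time_s: 25.47
tcp_pos: [0.598, -0.0894, 0.1136]
eef_rot: [-180.0, -0.0, -80.8]
contact_force: [0.2, 0.3, 0.4]
gripper_width: 0.0599
gripper_force: 0.0
time_s: 26.05
tcp_pos: [0.5977, -0.0898, 0.113]
eef_rot: [-180.0, 0.0, -80.9]
contact_force: [0.9, 1.1, -0.1]
gripper_width: 0.0208
gripper_force: 50.0
[ 0.59773103 -0.08978625  0.11298797] [0.49121905 1.00309692 1.03050983]
33.5 [ 0.38 -0.43]
18.5 [ 0.25 -0.52]
3.5 [ 0.11 -0.56]
-11.5 [-0.04 -0.57]
-26.5 [-0.19 -0.54]
-41.5 [-0.32 -0.48]
-56.5 [-0.43 -0.38]
-71.5 [-0.52 -0.25]
-86.5 [-0.56 -0.11]
-101.5 [-0.57  0.04]
-116.5 [-0.54  0.19]
-131.5 [-0.48  0.32]
-146.5 [-0.38  0.43]
-161.5 [-0.25  0.52]
```

```bash
python3 -m creep '[[15,0.38,-0.43,0,0,0,0],[15,0.25,-0.52,0,0,0,0],[15,0.11,-0.56,0,0,0,0],[15,-0.04,-0.57,0,0,0,0],[15,-0.19,-0.54,0,0,0,0],[15,-0.32,-0.48,0,0,0,0],[15,-0.43,-0.38,0,0,0,0],[15,-0.52,-0.25,0,0,0,0]]'; python3 -m creep '[[15,-0.56,-0.11,0,0,0,0],[15,-0.57,0.04,0,0,0,0],[15,-0.54,0.19,0,0,0,0],[15,-0.48,0.32,0,0,0,0],[15,-0.38,0.43,0,0,0,0],[15,0,0,0,0,0,0],[15,0,0,0,0,0,0]]'; python3 t.py | grep -v 'spray\|154'
```

```text
time_s: 26.77
tcp_pos: [0.5777, -0.1845, 0.1129]
eef_rot: [-179.9, 0.0, -80.9]
contact_force: [-0.3, 9.1, 4.7]
gripper_width: 0.0209
gripper_force: 50.0
time_s: 27.35
tcp_pos: [0.5152, -0.1608, 0.113]
eef_rot: [-179.8, 0.0, -80.8]
contact_force: [4.8, 4.0, -2.6]
gripper_width: 0.0209
gripper_force: 50.0
scene [312 167  32  28 672] xy [239.9 257.4]
scene [238 184  12  11  34] xy [ 4.1 44.8]
scene mould 0.89 [240.1, 171.6, 265.1, 193.5] y [ 50.57978895 132.98161753] x [-27.67211464  41.9513404 ]
```

```bash
python3 -m creep '[[60,0,0,0,0,0,0],[60,0,0,0,0,0,0],[60,0,0,0,0,0,0],[60,0,0,0.5,0,0,0],[60,0,0,1,0,0,0],[60,0,0,1,0,0,0],[60,0,0.5,1,0,0,0],[60,0,1,1,0,0,0]]'; python3 -m creep '[[60,0.05,1,1,0,0,0],[60,0.05,1,0.9,0,0,0],[60,0.05,1,0,0,0,0],[60,0.05,1,0,0,0,0],[60,0.05,1,0,0,0,0],[60,0.05,1,0,0,0,0],[60,0.05,1,0,0,0,0],[60,0.05,1,0,0,0,0]]';python3 -m creep '[[60,0,1,0,0,0,0],[60,0,1,0,0,0,0],[60,0,1,0,0,0,0],[60,0,0.8,0,0,0,0],[60,0,0.3,0,0,0,0],[60,0,0,0,0,0,0],[60,0,0,0,0,0,0],[60,0,0,0,0,0,0]]'; cat > n2.py <<'E'
from h import *
b=np.radians(9.2);ey=np.array([-np.sin(b),np.cos(b)]);ex=np.array([np.cos(b),np.sin(b)]);O=np.array([.5404,.003])
p=capture("wrist");f=p["frame"]
def edge(dx,z,y0,y1,ch):
    Y=np.arange(y0,y1,.25);P=np.array([proj(p,[*(O+ey*y/1000+ex*dx/1000),z]) for y in Y]).astype(np.float32)
    v=cv2.remap(f.astype(np.float32),P[None,:,0],P[None,:,1],1)[0]
    return Y,cv2.GaussianBlur(np.dot(v,ch)[None],(9,1),0)[0]
for dx in (-15,-8,8,15):
    Y,s=edge(dx,.067,20,75,[1,-.5,-.5]);k=np.gradient(s);print("pad rear,front@.067",Y[k.argmax()],Y[k.argmin()],end=" ")
    Y,s=edge(dx,.075,10,60,[-1,1,0]);k=np.gradient(s);print("jaw front@.075",Y[k.argmin()],end=" ")
    Y,s=edge(dx,.085,120,140,[.5,.5,-1]);k=np.gradient(s);print("lip@.085",Y[k.argmax()])
u,v=proj(p,[*(O+ey*.09),.06]);u,v=int(u),int(v);print(u,v)
cv2.imwrite("pics/w7.png",cv2.resize(f[max(0,v-85):v+85,u-80:u+80,::-1],None,fx=3.5,fy=3.5,interpolation=2))
E
python3 n2.py
```

```text
time_s: 28.32
tcp_pos: [0.514, -0.1254, 0.2259]
eef_rot: [179.9, -0.0, -81.0]
contact_force: [0.4, 0.0, -0.2]
gripper_width: 0.0595
gripper_force: 0.0
time_s: 28.98
tcp_pos: [0.5244, 0.0765, 0.2726]
eef_rot: [180.0, -0.0, -80.9]
contact_force: [0.1, 1.4, 0.2]
gripper_width: 0.0599
gripper_force: 0.0
time_s: 29.65
tcp_pos: [0.525, 0.1776, 0.2727]
eef_rot: [180.0, -0.0, -80.9]
contact_force: [0.5, 0.3, -0.1]
gripper_width: 0.0598
gripper_force: 0.0
pad rear,front@.067 39.5 49.0 jaw front@.075 41.0 lip@.085 131.5
pad rear,front@.067 39.5 49.0 jaw front@.075 41.0 lip@.085 132.0
pad rear,front@.067 39.5 49.0 jaw front@.075 40.75 lip@.085 132.0
pad rear,front@.067 39.5 49.0 jaw front@.075 40.75 lip@.085 131.25
263 106
```

View pics/w7.png

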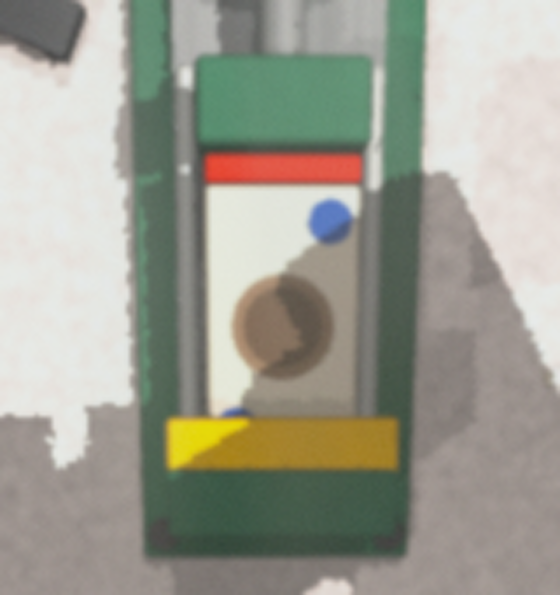

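The crop shows the mould under the lip, the red pad (rows 153-184) against it, and only a thin dark gap to the green jaw (row 148). I'll measure the jaw's advance the same way in both pictures, to be sure the spring isn't bottomed.

```bash
cat > n3.py <<'E'
from h import *
b=np.radians(9.2);ey=np.array([-np.sin(b),np.cos(b)]);ex=np.array([np.cos(b),np.sin(b)]);O=np.array([.5404,.003])
p=capture("wrist");q=dict(p);q["frame"]=cv2.imread("pics/w6.png")[...,::-1];q["origin"]=np.array([.53601479,.11002911,.43080314]);q["rotation"]=np.array([164.741276,.0132,-170.898485])
print(p["origin"],p["rotation"],(p["origin"][:2]-O)@ey)
for d in (q,p):
    Y=np.arange(-25,60,.5);A=[]
    for dx in (-18,-12,-6,0,6,12,18):
        P=np.array([proj(d,[*(O+ey*y/1000+ex*dx/1000),.075]) for y in Y]).astype(np.float32)
        A.append(cv2.remap(d["frame"].astype(np.float32),P[None,:,0],P[None,:,1],1)[0])
    A=np.mean(A,0);G=A[:,1]-A[:,0]  # green minus red
    g=G>20;i=np.flatnonzero(g);print("jaw top greenish y",Y[i[0]],Y[i[-1]]);
    j=i[-1];print([(float(Y[k]),*A[k].round().astype(int).tolist()) for k in range(j-10,min(j+22,len(Y)),2)])
E
python3 n3.py
```

```text
[0.53637653 0.10874362 0.43098811] [ 1.64747237e+02  1.92435619e-02 -1.70943541e+02] 0.10502663488256554
jaw top greenish y -7.5 21.0
[(16.0, 96, 144, 115), (17.0, 96, 143, 115), (18.0, 95, 141, 113), (19.0, 92, 134, 108), (20.0, 87, 122, 99), (21.0, 81, 106, 89), (22.0, 76, 91, 78), (23.0, 73, 83, 74), (24.0, 73, 81, 73), (25.0, 77, 85, 77), (26.0, 88, 94, 86), (27.0, 100, 104, 98), (28.0, 108, 111, 105), (29.0, 110, 112, 106), (30.0, 111, 111, 105), (31.0, 136, 107, 101)]
jaw top greenish y 9.0 37.5
[(32.5, 96, 145, 116), (33.5, 96, 144, 115), (34.5, 95, 141, 114), (35.5, 91, 132, 107), (36.5, 85, 118, 97), (37.5, 79, 103, 86), (38.5, 77, 90, 78), (39.5, 89, 81, 72), (40.5, 126, 79, 69), (41.5, 181, 80, 68), (42.5, 218, 84, 68), (43.5, 226, 86, 69), (44.5, 228, 87, 69), (45.5, 228, 87, 69), (46.5, 228, 86, 68), (47.5, 226, 84, 68)]
```

```bash
python3 -c "
from plant import close_job
print(close_job())"
```

```text
the job is handed in; nothing more can be done
None
```

I laid the mould keys-up in the channel, wound it under the lip and clamped it against the stop. By camera measurement the sprung pad is pressed back about 7–8 mm of its 10 mm. I let go of the crank, touched none of the other things on the bench, and handed the job in at about 30 s.

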